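# Set out the baking tray and the scale for the next batch

## Task

Set out the station for the next batch, keeping everything upright: stand the shaker in the middle of the grey tray, the carton to its left (as the robot sees it) and the tall tin to its right, in one straight row along the middle of the tray's length, with about 30 mm clear between neighbours and the carton's sides square to the tray. Put the flat tin centred on top of the tall tin and the small steel cup in the middle of the weighing pan of the scale. Leave the glass jar where it is, and let go of everything.

Things in the scene. Friction and masses are not known exactly. Their poses are not given: they have to be found in the camera images.
- tray: Light grey rectangular plastic tray, fixed to the table, 340 mm long and 200 mm deep, with a flat floor 4 mm thick and a rim 6 mm wide that stands 14 mm high. Origin: centre of its underside, on the table. Its x axis points across the tray away from the robot, its y axis along its length to the robot's left, z up. It may be turned up to about 9 degrees, and may be on the robot's left or right, with the scale on the other side.
- scale_pan (a point): Centre of the top face of the steel weighing pan (170 x 190 mm, flat) of the white bench scale that stands beside the tray; the pan's top is 72 mm above the table. The scale's body is 200 mm deep (x) and 220 mm wide (y), fixed, and its pan does not move under load.
- shaker_center (a point): Centre (half-way up) of the slim aluminium shaker: an upright cylinder 48 mm in diameter, 86 mm tall, straight-sided up to 72 mm, with a domed top with small dark holes. Point is 43 mm above its foot; z is its upright axis. About 0.14 kg.
- carton_center (a point): Centre of the body of the square paper carton, 56 x 56 mm and 88 mm tall, plus a white round cap 26 mm wide and 10 mm high on its top. Point is 44 mm above its foot; x and y are square to its sides, z up. It starts turned by any angle. 0.18 to 0.34 kg.
- tin_center (a point): Centre of the tall tin: a closed steel can with a plain paper label, 66 mm in diameter, 90 mm tall, flat top. Point is 45 mm above its foot; z is its upright axis. 0.27 to 0.49 kg.
- flat_tin_center (a point): Centre of the flat tin: a low closed steel can 62 mm in diameter, 34 mm tall, with a small dark pull tab on top. Point is 17 mm above its foot; z is its upright axis. About 0.11 kg.
- cup_center (a point): Centre of the small open steel cup, straight-sided, 60 mm outside diameter, 50 mm tall, wall 3 mm, open at the top and empty. Point is 25 mm above its foot; z is its upright axis. About 0.12 kg.
- jar_center (a point): Centre of the small closed amber glass jar with a white lid, 54 mm in diameter, 72 mm tall; it stands among the things to be moved and must be left where it is. Point is 36 mm above its foot.
Mind the look-alikes: they are no part of the job. Leave any purple look-alike of the part that bears shaker_center alone. Leave any purple look-alike of the part that bears carton_center alone.

How it is judged:
At the end, for the whole second after the job is handed in: All upright, at rest: shaker within 15 mm of tray centre; carton left, tall tin right, gaps to shaker 15-45 mm, both within 18 mm of the tray's lengthwise midline; carton square within 0.2 rad; flat tin on tall tin within 12 mm of its centre; cup within 15 mm of pan centre (horizontal distance between shaker_center and tray below 0.015 m and z of shaker_center in the frame of tray between 0.041 and 0.053 m and horizontal distance between carton_center and shaker_center between 0.067 and 0.097 m and y of carton_center in the frame of tray above 0.03 m and x of carton_center in the frame of tray between -0.018 and 0.018 m and z of carton_center in the frame of tray between 0.042 and 0.054 m and (angle between the x axis of carton_center and the x axis of tray, either way round below 0.2 rad or angle between the x axis of carton_center and the y axis of tray, either way round below 0.2 rad) and horizontal distance between tin_center and shaker_center between 0.072 and 0.102 m and y of tin_center in the frame of tray below -0.03 m and x of tin_center in the frame of tray between -0.018 and 0.018 m and z of tin_center in the frame of tray between 0.043 and 0.055 m and horizontal distance between flat_tin_center and tin_center below 0.012 m and z of flat_tin_center in the frame of tin_center between 0.056 and 0.068 m and horizontal distance between cup_center and scale_pan below 0.015 m and z of cup_center in the frame of scale_pan between 0.019 and 0.031 m and angle between each of shaker_center, carton_center, tin_center, flat_tin_center, cup_center's own z axis and vertical below 0.12 rad and linear speed of each of shaker, carton, tin, flat_tin, cup below 0.02 m/s); the robot touches nothing.
It fails at once if the glass jar is moved by more than 20 mm (distance of jar_center from where it was at the start of the episode above 0.02 m).
It fails at once if a thing is tipped by more than 0.7 rad (angle between any of shaker_center, carton_center, tin_center, flat_tin_center, cup_center, jar_center's own z axis and vertical above 0.7 rad).
It also fails if it takes over 136 s, if anything falls off the work surface, if the arm or the gripper's body presses on something with over 40 N, if the wrist force passes 120 N, or if a joint passes its speed limit or range.

## Robot

A 6-joint arm with a two-finger parallel gripper is mounted at the origin on the work surface. World frame = base frame: x ahead of the robot, y to its left, z up, the work surface at z = 0. Lengths are in m, angles in rad, forces in N, time in s.
With the tool pointing down it reaches from about 0.375 to 0.975 m from the base axis. Payload 3.8 kg.
Tool frame: the origin (TCP) lies midway between the tips of the shut fingers; the grasp point (between the pads) lies 19 mm behind it; x points along the fingers, y is the direction in which the jaws open and shut, and the axes are right-handed (so a half turn about x gives the same grasp; the last joint's range is limited). The gripper opens to 88 mm and grips with 3 to 60 N. Pads are 18 mm wide; open, the fingers measure 123 mm over their backs; the gripper's body (75 mm by 187 mm) begins 45 mm behind the grasp point.
Start: joints at [1.304, 0.264, 1.604, -0, 1.274, -0.037], TCP at [0.154, 0.657, 0.239] pointing down, gripper open.
Joint ranges: [-2.63, 2.63], [-0.94, 2.18], [0.31, 2.57], [-1.31, 4.45], [0, 2.66], [-2.55, 2.55]. Speed limits (rad/s): [2.57, 2.57, 3.14, 3.14, 3.14, 3.14].

## Interface

Orientations are given as [roll, pitch, yaw] about the fixed x, y, z axes, in that order (R = Rz(yaw) Ry(pitch) Rx(roll)).
In Python, from workcell import status, optics, ctrl gives the robot as it stands.
- The arm moves only by the tool send_rows, never from a script. Its argument "steps" is one flat list of numbers, 6 for each row, row after row: the shift along the world's x, y, z in cm, then the turn, a rotation vector about the world's x, y, z in rad. A call has exactly 10 rows; each row shifts and turns the commanded pose from where the row before left it; what a row does not reach is not made up. A row lasts 1/12 s, in which the tool goes at most 41.7 mm and 7.16 degrees, less where a joint would pass 70% of its speed; a pose out of reach is approached as far as the arm can. A call with a gripper value outside its range is refused whole. "hand" is the finger opening in cm, from 0 to 8.81, set as the call begins (left out, the last holds). The fingers move at their own pace and stop on an object; "force" is the grip in N (left out, the last holds). Time passes only in rows, so rows that do not move let the fingers close, or fill a call up. It gives the time, the measured TCP pose, the force and the opening at its end, in the units of the state.
- status.sense(): the state, without advancing time (a new reading comes with each control period).
- optics.read_camera(name): name is "side" or "top" or "wrist"; returns the picture (384x512x3 uint8, red, green, blue); there is no depth.
- optics.camera_info(name): a dict with "camera_matrix" (3x3 intrinsics, pixels), "T" (4x4, takes a point from camera to world coordinates). Camera axes: x right, y down, z forward; pixel columns grow to the right and rows downward; lengths in m; the calibration is good to about 2 mm. A picture is of the moment at which its call begins: read the wrist's pose just before it. camera_info takes no time and is no camera call; for the wrist camera it gives the pose at the moment of the call.
- ctrl.close_job(): hands the job in, once; it reports no verdict.
Trained networks look in the newest picture that a camera, given by its name, has taken for a name from the list of things; names that differ only in an ending like _2 or _b are one class to them, and where a whole thing is asked for, a point or a joint stands for the part that bears it (a point fixed in the world has none). Each returns a list of dicts, best first, with "confidence" (0 to 1); they miss things now and then, are a little off and sometimes report something else, mostly with a low value. They report only what shows in the picture. A call takes as long as a camera call. They do not tell look-alikes from the thing itself.
- optics.look_for(query, camera): "box" ([left, top, right, bottom] in pixels, round what is visible of it).
- optics.outline_of(query, camera): "pixels" (384x512 bool, what is visible of it) and "box" ([left, top, right, bottom] in pixels, round what is visible of it).
- optics.mark_of(query, camera): "location" ([column, row] in pixels: a listed point, or the origin of a listed thing).
The state is a dict: "clock": time; "joint_positions": joint angles; "joint_velocities": joint speeds; "effort": joint torques, N m; "position": TCP position; "orientation": TCP orientation; "force": force on the tool from outside, world axes, zero at the start; "wrist_torque": the same for the moment, N m; "grip_width": finger opening in m.
Only numpy, scipy, OpenCV 4.12 (cv2) and the standard library are available. Lean on these libraries where they do the work, as an engineer would, in place of code of your own. Each camera call takes 0.05 s, during which the arm holds its last target. There are 200 camera calls.

## Working session

There is one attempt and no reset: what is moved stays moved. The work goes in short steps, Python scripts to look and compute and a tool call to move; the robot and the scene stay as the last step left them, time stands still between calls to the robot, and variables do not carry over. Pictures are saved under pics/ and viewed, about 12 in all and at most 16, crops included, and the job is handed in when it is done.

Besides the shell and the picture viewer there is one more tool, called after "Call:" as name(argument=value, ...), one argument or row to a line, values as JSON. send_rows: Moves the arm, as the interface text tells. Its arguments: {"type":"object","properties":{"steps":{"type":"array","items":{"type":"number"}},"hand":{"type":"number"},"force":{"type":"number"}},"required":["steps"]}

```bash
mkdir -p pics; ls; python3 - <<'E'
from workcell import status, optics
import cv2, numpy as np
for n in ["top","side"]:
    im=optics.read_camera(n); cv2.imwrite(f"pics/{n}0.png",im[:,:,::-1])
    i=optics.camera_info(n); print(n,np.round(i["camera_matrix"],1).tolist(),np.round(i["T"],3).tolist())
print(status.sense())
E
```

```text
pics
top [[487.0, 0.0, 255.7], [0.0, 487.0, 188.2], [0.0, 0.0, 1.0]] [[0.014, -0.987, 0.16, 0.271], [-1.0, -0.015, -0.004, 0.022], [0.006, -0.16, -0.987, 1.066], [0.0, 0.0, 0.0, 1.0]]
side [[441.5, 0.0, 264.2], [0.0, 441.5, 199.0], [0.0, 0.0, 1.0]] [[0.717, -0.528, 0.455, -0.094], [-0.697, -0.544, 0.468, -0.565], [0.001, -0.653, -0.758, 0.983], [0.0, 0.0, 0.0, 1.0]]
{'clock': 0.1, 'joint_positions': array([ 1.30409833e+00,  2.64681243e-01,  1.60522908e+00,  2.63106718e-05,
        1.27368790e+00, -3.68932350e-02]), 'joint_velocities': array([-0.00106573, -0.00029943, -0.00302318, -0.00119548, -0.00052995,
        0.00038898]), 'effort': array([ 1.81592640e-05, -5.03623366e+01, -3.58070254e+01,  7.31373788e-02,
        2.35034991e-02, -6.85053737e-05]), 'position': array([0.153578  , 0.65664423, 0.2375147 ]), 'orientation': array([-1.6202252 ,  1.5687906 , -1.85003769]), 'force': array([ 0.31132101, -0.45343289,  0.30003914]), 'wrist_torque': array([-0.01849167, -0.0372994 ,  0.00239961]), 'grip_width': 0.08834258841400813}
```

View pics/top0.png

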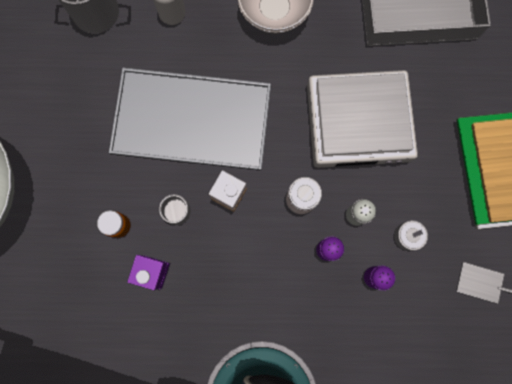

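View pics/side0.png

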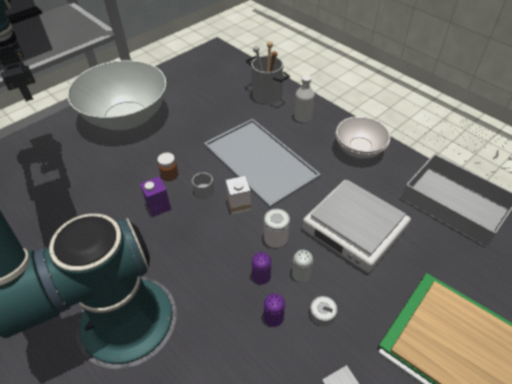

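```bash
cat > h.py <<'E'
import numpy as np, cv2
from workcell import status, optics
from scipy.spatial.transform import Rotation as R
def ray(cam,uv,z,info=None):
    i=info or optics.camera_info(cam); K=i["camera_matrix"];T=np.array(i["T"])
    d=T[:3,:3]@np.linalg.solve(K,[uv[0],uv[1],1.]); o=T[:3,3]
    return o+d*(z-o[2])/d[2]
def proj(cam,p,info=None):
    i=info or optics.camera_info(cam); T=np.linalg.inv(i["T"]); q=i["camera_matrix"]@(T[:3,:3]@p+T[:3,3]); return q[:2]/q[2]
def tool():
    s=status.sense(); M=R.from_euler('xyz',s["orientation"]).as_matrix()
    return s["position"],M
E
python3 - <<'E'
from h import *
Z=dict(tray=0,scale_pan=.072,shaker_center=.043,carton_center=.044,tin_center=.045,flat_tin_center=.017,cup_center=.025,jar_center=.036)
for c in ["top","side"]:
    for q,z in Z.items():
        for d in optics.mark_of(q,c)[:3]:
            print(c,q,np.round(d["confidence"],2),np.round(d["location"]),np.round(ray(c,d["location"],z),3))
p,M=tool();print(p,np.round(M,3).tolist())
E
```

```text
top tray 0.84 [189. 119.] [0.6   0.171 0.   ]
top scale_pan 0.77 [363. 110.] [ 0.604 -0.208  0.072]
top shaker_center 0.9 [360. 214.] [ 0.385 -0.204  0.043]
top shaker_center 0.77 [379. 274.] [ 0.26  -0.24   0.043]
top shaker_center 0.55 [333. 249.] [ 0.311 -0.145  0.043]
top carton_center 0.97 [149. 271.] [0.261 0.237 0.044]
top carton_center 0.68 [230. 190.] [0.432 0.073 0.044]
top tin_center 0.91 [302. 198.] [ 0.417 -0.079  0.045]
top flat_tin_center 0.87 [411. 235.] [ 0.344 -0.317  0.017]
top flat_tin_center 0.72 [116. 221.] [0.365 0.319 0.017]
top cup_center 0.96 [175. 209.] [0.391 0.192 0.025]
top cup_center 0.54 [186. 120.] [0.592 0.174 0.025]
top jar_center 0.67 [115. 225.] [0.355 0.315 0.036]
side tray 0.79 [258. 159.] [0.598 0.176 0.   ]
side scale_pan 0.88 [361. 210.] [ 0.611 -0.211  0.072]
side scale_pan 0.67 [204. 183.] [0.374 0.159 0.072]
side shaker_center 0.81 [301. 265.] [ 0.385 -0.205  0.043]
side shaker_center 0.81 [270. 309.] [ 0.247 -0.235  0.043]
side shaker_center 0.71 [263. 267.] [ 0.313 -0.142  0.043]
side carton_center 0.72 [158. 198.] [0.258 0.225 0.044]
side carton_center 0.7 [236. 198.] [0.417 0.071 0.044]
side tin_center 0.93 [276. 229.] [ 0.419 -0.083  0.045]
side tin_center 0.32 [322. 314.] [ 0.324 -0.327  0.045]
side flat_tin_center 0.62 [322. 312.] [ 0.337 -0.317  0.017]
side flat_tin_center 0.48 [259. 162.] [0.583 0.152 0.017]
side cup_center 0.96 [202. 184.] [0.389 0.194 0.025]
side jar_center 0.87 [165. 165.] [0.356 0.326 0.036]
side jar_center 0.26 [201. 184.] [0.383 0.189 0.036]
[0.15375026 0.65727261 0.2387277 ] [[0.0, 0.228, 0.974], [0.0, 0.974, -0.228], [-1.0, 0.0, 0.0]]
```

The top view shows the tray at (190,118), the scale at (363,115), the white carton at (227,189), the tin at (303,196), the shaker at (361,212), the flat tin at (412,235), the cup at (174,209) and the jar at (112,223). The purple look-alikes are at (147,272), (331,249) and (380,278). The side view shows the same layout. The networks' best carton hit is the purple one, so I'll ignore it.

```bash
python3 - <<'E'
from h import *
for c in ["top","side"]:
    for d in optics.outline_of("tray",c)[:1]:
        m=d["pixels"].astype(np.uint8); cs,_=cv2.findContours(m,0,cv2.CHAIN_APPROX_NONE)
        k=max(cs,key=cv2.contourArea)[:,0,:]
        W=np.array([ray(c,p,.014)[:2] for p in k])
        (cx,cy),wh,a=cv2.minAreaRect((W*1000).astype(np.float32)); print(c,cx,cy,wh,a)
    for d in optics.outline_of("carton_center",c)[:3]:
        print(c,d["box"],d["confidence"])
i=optics.camera_info("wrist"); p,M=tool()
T=np.array(i["T"]); print(i["camera_matrix"]); print("cam in tool",np.round(M.T@(T[:3,3]-p),3), np.round(M.T@T[:3,:3],3).tolist())
im=optics.read_camera("top")[150:230,190:330,::-1]
cv2.imwrite("pics/c.png",cv2.resize(im,None,fx=5,fy=5,interpolation=2))
E
```

```text
top 604.5589599609375 -216.66168212890625 (213.39779663085938, 233.7283172607422) 4.3713459968566895
top [208.9, 167.8, 246.3, 214.0] 0.9
top [127.7, 258.0, 168.0, 291.0] 0.78
side 596.8428955078125 162.6338348388672 (348.3528137207031, 209.97312927246094) 84.18793487548828
side [143.6, 176.8, 170.6, 215.0] 0.93
side [225.9, 172.5, 250.8, 213.6] 0.72
[[299.670222     0.         260.1302118 ]
 [  0.         299.670222   186.05533297]
 [  0.           0.           1.        ]]
cam in tool [-0.147  0.001 -0.081] [[0.001, -0.305, 0.952], [1.0, 0.0, -0.001], [0.0, 0.952, 0.305]]
```

View pics/c.png

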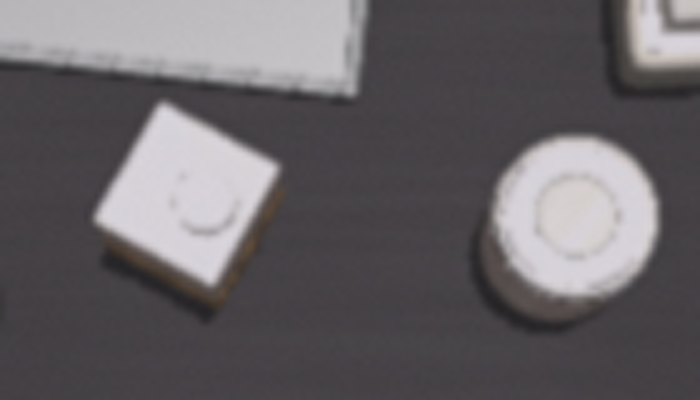

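Crop: the carton's top corners are at full-image (223,170), (246.4,183), (232.4,208) and (209,194.4). The tin's top centre is at (305.4,193.4).

```bash
python3 - <<'E'
from h import *
im=optics.read_camera("top"); g=im.min(2)
m=np.zeros(g.shape,np.uint8); m[55:180,95:285]=(g[55:180,95:285]>110)
n,l,st,_=cv2.connectedComponentsWithStats(m); j=1+np.argmax(st[1:,4]); k=np.argwhere(l==j)[:,::-1]
W=np.array([ray("top",p,.014)[:2] for p in k])
print("tray",cv2.minAreaRect((W*1000).astype(np.float32)))
m[:]=0; m[60:175,300:425]=(g[60:175,300:425]>110)
n,l,st,_=cv2.connectedComponentsWithStats(m); j=1+np.argmax(st[1:,4]); k=np.argwhere(l==j)[:,::-1]
W=np.array([ray("top",p,.065)[:2] for p in k]); print("scale",cv2.minAreaRect((W*1000).astype(np.float32)))
C=np.array([ray("top",p,.088)[:2] for p in [(223,170),(246.4,183),(232.4,208),(209,194.4)]])
print("carton",C.mean(0),[np.degrees(np.arctan2(*(C[(i+1)%4]-C[i])[::-1])) for i in range(4)])
print("tin",ray("top",(305.4,193.4),.09))
for q,z in [("shaker",(363,209,.086)),("flat",(413,234,.034)),("cup",(174,208,.05))]: print(q,ray("top",z[:2],z[2]))
E
```

```text
Traceback (most recent call last):
  File "h.py", line 5, in ray
    i=info or optics.camera_info(cam); K=i["camera_matrix"];T=np.array(i["T"])
              ~~~~~~~~~~~~~~~~~~^^^^^
ValueError: time passes only in moves, steps and waits
```

```bash
python3 - <<'E'
from h import *
I=optics.camera_info("top")
im=optics.read_camera("top"); g=im.min(2)
def rect(y0,y1,x0,x1,z):
    m=np.zeros(g.shape,np.uint8); m[y0:y1,x0:x1]=(g[y0:y1,x0:x1]>105)
    n,l,st,_=cv2.connectedComponentsWithStats(m); j=1+np.argmax(st[1:,4]); k=np.argwhere(l==j)[:,::-1]
    W=np.array([ray("top",p,z,I)[:2] for p in k]); return cv2.minAreaRect((W*1000).astype(np.float32))
print("tray",rect(55,180,95,285,.014)); print("scale",rect(60,175,300,425,.065))
C=np.array([ray("top",p,.088,I)[:2] for p in [(223,170),(246.4,183),(232.4,208),(209,194.4)]])
print("carton",C.mean(0),[np.degrees(np.arctan2(*(C[(i+1)%4]-C[i])[::-1])) for i in range(4)])
print("tin",ray("top",(305.4,193.4),.09,I))
for q,z in [("shaker",(363,209,.086)),("flat",(413,234,.034)),("cup",(174,208,.05))]: print(q,ray("top",z[:2],z[2],I))
E
```

```text
tray ((600.98876953125, 166.6441192626953), (340.361083984375, 200.39964294433594), 84.51356506347656)
scale ((593.455322265625, -207.47784423828125), (196.84620666503906, 216.2328643798828), 4.329836845397949)
carton [0.42785307 0.07539515] [np.float64(-118.53896588003522), np.float64(152.0509773757431), np.float64(60.6003322316743), np.float64(-28.089095274421457)]
tin [ 0.42037838 -0.08249501  0.09      ]
shaker [ 0.39070805 -0.19973224  0.086     ]
flat [ 0.3452699  -0.31648439  0.034     ]
cup [0.39145587 0.18914747 0.05      ]
```

The tray fit comes out at 340x200 mm, centre (0.600, 0.167), yaw -5.5°. I'll go above the carton first.

Call:
send_rows(
  steps=[1.37, -2.9, 0, 0, 0, -0.092, 1.37, -2.9, 0, 0, 0, -0.092, 1.37, -2.9, 0, 0, 0, -0.092, 1.37, -2.9, 0, 0, 0, -0.092, 1.37, -2.9, 0, 0, 0, -0.092, 1.37, -2.9, 0, 0, 0, -0.092, 1.37, -2.9, 0, 0, 0, -0.092, 1.37, -2.9, 0, 0, 0, -0.092, 1.37, -2.9, 0, 0, 0, -0.092, 1.37, -2.9, 0, 0, 0, -0.092],
  hand=8.8,
  force=20,
)

```text
clock: 2.08
position: [0.2911, 0.3659, 0.2389]
orientation: [1.911, 1.57, 0.757]
force: [0.8, -0.3, 0.1]
grip_width: 0.0877
```

Call:
send_rows(
  steps=[1.37, -2.9, 0, 0, 0, -0.092, 1.37, -2.9, 0, 0, 0, -0.092, 1.37, -2.9, 0, 0, 0, -0.092, 1.37, -2.9, 0, 0, 0, -0.092, 1.37, -2.9, 0, 0, 0, -0.092, 1.37, -2.9, 0, 0, 0, -0.092, 1.37, -2.9, 0, 0, 0, -0.092, 1.37, -2.9, 0, 0, 0, -0.092, 1.37, -2.9, 0, 0, 0, -0.092, 1.37, -2.9, 0, 0, 0, -0.092],
)

```text
clock: 2.92
position: [0.4282, 0.0757, 0.2391]
orientation: [2.265, 1.57, 0.19]
force: [0.2, 0.5, -0.1]
grip_width: 0.088
```

```bash
cat >> h.py <<'E'
def look(fn=None,qs=()):
    p,M=tool(); I=optics.camera_info("wrist"); im=optics.read_camera("wrist")
    if fn: cv2.imwrite(fn,im[:,:,::-1])
    s=status.sense()
    print("t",round(s["clock"],2),"tcp",np.round(p,4),"yang",round(float(np.degrees(np.arctan2(M[1,1],M[0,1]))),1),"down",np.round(M[:,0],3),"w",round(s["grip_width"],4),"j6",round(s["joint_positions"][5],2))
    for q,z in qs:
        for d in optics.mark_of(q,"wrist")[:2]:
            print(q,round(d["confidence"],2),np.round(d["location"]),np.round(ray("",d["location"],z,I),4))
    return im,I
E
python3 - <<'E'
from h import *
look("pics/w1.png",[("carton_center",.044),("tin_center",.045),("tray",0)])
E
```

```text
t 2.97 tcp [0.4282 0.0757 0.2391] yang -28.9 down [ 0.001  0.    -1.   ] w 0.0879 j6 0.62
carton_center 0.8 [ 58. 110.] [0.2588 0.2352 0.044 ]
tin_center 0.8 [316. 270.] [ 0.4213 -0.0863  0.045 ]
tin_center 0.68 [181.  88.] [0.3914 0.1893 0.045 ]
tray 0.77 [351.  14.] [0.5968 0.168  0.    ]
tray 0.29 [328. 343.] [ 0.373  -0.2512  0.    ]
```

View pics/w1.png

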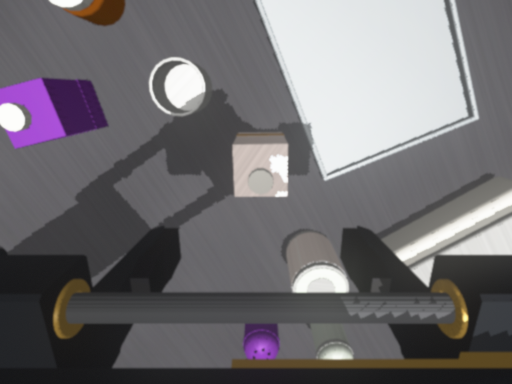

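Wrist view: the carton's top face spans columns 234–288, square to the jaws, with its cap at (260,181). The cup rim is at (178,86).

```bash
python3 - <<'E'
from h import *
I=optics.camera_info("wrist")
for n,uv,z in [("cap",(260,181),.098),("tl",(234,145),.088),("br",(288,196),.088),("bl",(234,196),.088),("cup",(178,86),.05)]: print(n,ray("",uv,z,I).round(4))
E
```

```text
cap [0.4228 0.0708 0.098 ]
tl [0.4165 0.1136 0.088 ]
br [0.4393 0.0395 0.088 ]
bl [0.3893 0.0668 0.088 ]
cup [0.3899 0.1924 0.05  ]
```

Call:
send_rows(
  steps=[0, 0.1, -3.5, 0, 0, 0, 0, 0, -3.5, 0, 0, 0, 0, 0, -3.5, 0, 0, 0, 0, 0, -3.5, 0, 0, 0, 0, 0, -2.5, 0, 0, 0, 0, 0, -1.5, 0, 0, 0, 0, 0, -1.0, 0, 0, 0, 0, 0, -0.4, 0, 0, 0, 0, 0, 0, 0, 0, 0, 0, 0, 0, 0, 0, 0],
)

```text
clock: 3.95
position: [0.4285, 0.0789, 0.0456]
orientation: [2.244, 1.569, 0.175]
force: [0.5, 0.1, 0.5]
grip_width: 0.0881
```

Call:
send_rows(
  steps=[0, 0, 0, 0, 0, 0, 0, 0, 0, 0, 0, 0, 0, 0, 0, 0, 0, 0, 0, 0, 0, 0, 0, 0, 0, 0, 0, 0, 0, 0, 0, 0, 0, 0, 0, 0, 0, 0, 0, 0, 0, 0, 0, 0, 0, 0, 0, 0, 0, 0, 0.5, 0, 0, 0, 0, 0, 1.0, 0, 0, 0],
  hand=4.5,
  force=25,
)

```text
clock: 4.78
position: [0.4256, 0.0781, 0.0585]
orientation: [-1.001, 1.566, -3.071]
force: [0.1, -1.5, -2.2]
grip_width: 0.0558
```

Call:
send_rows(
  steps=[0, 0, 2.0, 0, 0, 0, 0, 0, 2.0, 0, 0, 0, 2.0, 1.9, 2.0, 0, 0, 0.05, 2.5, 2.4, 0, 0, 0, 0.06, 2.5, 2.4, 0, 0, 0, 0.06, 2.5, 2.4, 0, 0, 0, 0.06, 2.5, 2.4, 0, 0, 0, 0.06, 2.5, 2.4, 0, 0, 0, 0.06, 2.5, 2.4, 0, 0, 0, 0.06, 1.0, 0.9, 0, 0, 0, 0],
)

```text
clock: 5.62
position: [0.6103, 0.2535, 0.1201]
orientation: [2.418, 1.568, 0.761]
force: [-0.9, -0.2, -1.8]
grip_width: 0.056
```

```bash
python3 - <<'E'
from h import *
look("pics/w2.png",[("tray",0),("carton_center",.12)])
E
```

```text
t 5.67 tcp [0.6103 0.2535 0.1201] yang -4.9 down [ 0.002  0.002 -1.   ] w 0.056 j6 0.44
```

View pics/w2.png

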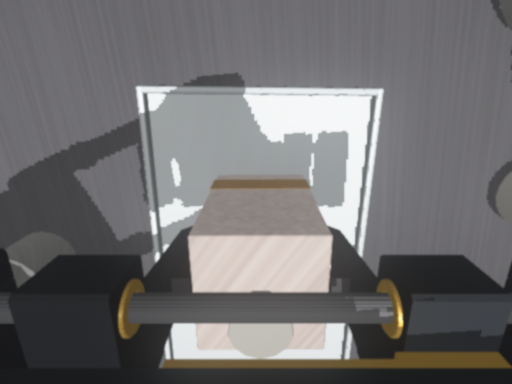

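The carton is held square over the tray. The tray's left-end outer corners are at (138,88) and (381,91), and its side rims run parallel to the image.

```bash
python3 - <<'E'
from h import *
I=optics.camera_info("wrist")
a,b=[ray("",p,.014,I)[:2] for p in [(138,88),(381,91)]]
x=(b-a)/np.linalg.norm(b-a); y=np.array([-x[1],x[0]]); c=(a+b)/2-.17*y
print(a,b,np.linalg.norm(b-a),"yaw",np.degrees(np.arctan2(x[1],x[0])),"centre",c)
E
```

```text
[0.51598165 0.34057223] [0.70967893 0.32116664] 0.19466693237315452 yaw -5.721096545763621 centre [0.59588365 0.16171621]
```

```bash
python3 - <<'E'
from h import *
for _ in range(2): look()
E
```

```text
t 5.82 tcp [0.6076 0.2509 0.1194] yang -5.0 down [-0.001 -0.001 -1.   ] w 0.0558 j6 0.44
t 5.87 tcp [0.6067 0.25   0.1191] yang -5.1 down [-0.002 -0.001 -1.   ] w 0.056 j6 0.44
```

Call:
send_rows(
  steps=[0, -0.3, -2.0, 0, 0, 0, 0, 0, -2.0, 0, 0, 0, 0, 0, -1.5, 0, 0, 0, 0, 0, -0.8, 0, 0, 0, 0, 0, -0.3, 0, 0, 0, 0, 0, -0.2, 0, 0, 0, 0, 0, -0.1, 0, 0, 0, 0, 0, 0, 0, 0, 0, 0, 0, 0, 0, 0, 0, 0, 0, 0, 0, 0, 0],
)

```text
clock: 6.7
position: [0.6084, 0.2475, 0.0517]
orientation: [2.007, 1.569, 0.347]
force: [0.1, -0.3, -2.2]
grip_width: 0.0555
```

Call:
send_rows(
  steps=[0, 0, 0, 0, 0, 0, 0, 0, 0, 0, 0, 0, 0, 0, 0, 0, 0, 0, 0, 0, 0, 0, 0, 0, 0, 0, 0, 0, 0, 0, 0, 0, 1, 0, 0, 0, 0, 0, 2, 0, 0, 0, 0, 0, 3, 0, 0, 0, 0, 0, 4, 0, 0, 0, 0, 0, 4, 0, 0, 0],
  hand=8.8,
)

```text
clock: 7.53
position: [0.6067, 0.2469, 0.1916]
orientation: [-1.128, 1.568, -2.788]
force: [0.6, -0.2, -0.1]
grip_width: 0.0877
```

Call:
send_rows(
  steps=[-1.87, -3.3, 0.5, 0, 0, 0, -1.87, -3.3, 0.5, 0, 0, 0, -1.87, -3.3, 0.5, 0, 0, 0, -1.87, -3.3, 0.5, 0, 0, 0, -1.87, -3.3, 0.5, 0, 0, 0, -1.87, -3.3, 0.5, 0, 0, 0, -1.87, -3.3, 0.5, 0, 0, 0, -1.87, -3.3, 0.5, 0, 0, 0, -1.87, -3.3, 0.5, 0, 0, 0, -1.87, -3.3, 0.5, 0, 0, 0],
)

```text
clock: 8.37
position: [0.4196, -0.0839, 0.2419]
orientation: [1.335, 1.569, -0.324]
force: [0.7, -0.2, -0.9]
grip_width: 0.0879
```

```bash
python3 - <<'E'
from h import *
look(); look("pics/w3.png",[("tin_center",.045),("shaker_center",.043)]);look()
E
```

```text
t 8.42 tcp [ 0.4196 -0.0839  0.2419] yang -5.1 down [ 0.002 -0.001 -1.   ] w 0.088 j6 -0.17
t 8.47 tcp [ 0.4172 -0.0891  0.2428] yang -5.2 down [-0.    -0.006 -1.   ] w 0.0878 j6 -0.16
shaker_center 0.81 [246. 251.] [ 0.3863 -0.209   0.043 ]
shaker_center 0.71 [175. 206.] [ 0.3059 -0.1373  0.043 ]
t 8.62 tcp [ 0.4207 -0.0835  0.2417] yang -5.3 down [ 0.002 -0.    -1.   ] w 0.0879 j6 -0.16
```

View pics/w3.png

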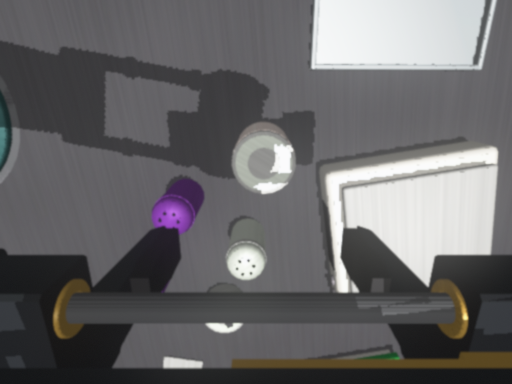

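Tin top circle is at columns 233–295, bottom row 193, so its centre is about (264,162). The shaker top is at (246,262).

```bash
python3 - <<'E'
from h import *
look();I=optics.camera_info("wrist")
for uv,z in [((264,162),.09),((246,260),.08)]: print(ray("",uv,z,I))
E
```

```text
t 8.67 tcp [ 0.421  -0.0827  0.2414] yang -5.2 down [ 0.002  0.    -1.   ] w 0.088 j6 -0.16
[ 0.42482101 -0.07235816  0.09      ]
[ 0.3937523  -0.19010825  0.08      ]
```

```bash
python3 - <<'E'
from h import *
im,I=look()
for d in optics.outline_of("tin_center","wrist")[:1]: print(d["box"],d["confidence"])
g=cv2.cvtColor(im,cv2.COLOR_RGB2GRAY)[120:200,225:305]
cv2.imwrite("pics/c2.png",cv2.resize(g,None,fx=6,fy=6,interpolation=2))
print(ray("",(264,162),.09,I))
E
```

```text
t 8.72 tcp [ 0.4211 -0.0821  0.241 ] yang -5.1 down [ 0.001  0.    -1.   ] w 0.0882 j6 -0.16
[229.3, 128.5, 291.3, 203.7] 0.71
[ 0.42482101 -0.07235816  0.09      ]
```

View pics/c2.png

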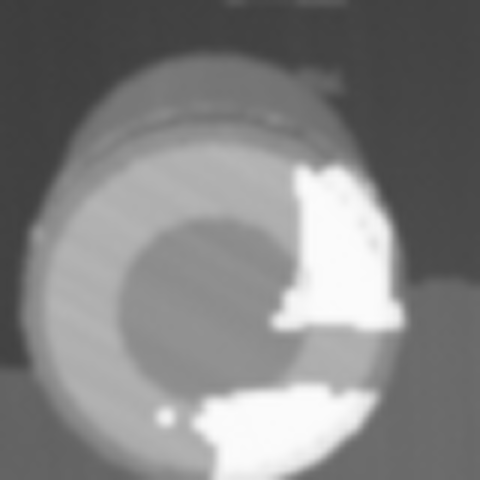

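The tin sits directly under the TCP, at about (0.421, -0.081). Descending and gripping.

Call:
send_rows(
  steps=[0, 0, -3.5, 0, 0, 0, 0, 0, -3.5, 0, 0, 0, 0, 0, -3.5, 0, 0, 0, 0, 0, -3.5, 0, 0, 0, 0, 0, -2.5, 0, 0, 0, 0, 0, -1.5, 0, 0, 0, 0, 0, -1.0, 0, 0, 0, 0, 0, -0.7, 0, 0, 0, 0, 0, 0, 0, 0, 0, 0, 0, 0, 0, 0, 0],
)

```text
clock: 9.6
position: [0.4215, -0.0825, 0.0442]
orientation: [1.42, 1.57, -0.239]
force: [-0.1, -0.7, -0.4]
grip_width: 0.0881
```

Call:
send_rows(
  steps=[0, 0, 0, 0, 0, 0, 0, 0, 0, 0, 0, 0, 0, 0, 0, 0, 0, 0, 0, 0, 0, 0, 0, 0, 0, 0, 0, 0, 0, 0, 0, 0, 0, 0, 0, 0, 0, 0, 0, 0, 0, 0, 0, 0, 0, 0, 0, 0, 0, 0, 0.5, 0, 0, 0, 0, 0, 1.0, 0, 0, 0],
  hand=5.5,
  force=40,
)

```text
clock: 10.43
position: [0.4187, -0.0823, 0.0575]
orientation: [-1.736, 1.567, 2.887]
force: [-0.2, 0.8, -3.5]
grip_width: 0.0642
```

Call:
send_rows(
  steps=[0, 0, 2.0, 0, 0, 0, 0, 0, 2.0, 0, 0, 0, 1.5, 1.4, 2.0, 0, 0, 0, 2.5, 2.3, 0, 0, 0, 0, 2.5, 2.3, 0, 0, 0, 0, 2.5, 2.3, 0, 0, 0, 0, 2.5, 2.3, 0, 0, 0, 0, 2.5, 2.3, 0, 0, 0, 0, 1.8, 1.8, 0, 0, 0, 0, 1.2, 1.3, 0, 0, 0, 0],
)

```text
clock: 11.27
position: [0.5922, 0.0792, 0.1188]
orientation: [2.763, 1.57, 1.105]
force: [-0.5, -1.2, -3.1]
grip_width: 0.0641
```

```bash
python3 - <<'E'
from h import *
look();look();look(); im,I=look("pics/w4.png")
p,M=tool()
tr=proj("",p-M[:,0]*.0465,I); print("axis top expected",tr)
E
```

```text
t 11.32 tcp [0.5922 0.0792 0.1188] yang -5.0 down [ 0.  0. -1.] w 0.064 j6 0.18
t 11.37 tcp [0.594  0.0809 0.119 ] yang -5.0 down [ 0.003  0.002 -1.   ] w 0.0645 j6 0.18
t 11.42 tcp [0.5924 0.0794 0.1188] yang -5.0 down [ 0.001  0.001 -1.   ] w 0.0642 j6 0.18
t 11.47 tcp [0.5908 0.0781 0.1184] yang -5.0 down [-0.001 -0.    -1.   ] w 0.0641 j6 0.18
axis top expected [260.89301467 301.0935425 ]
```

View pics/w4.png

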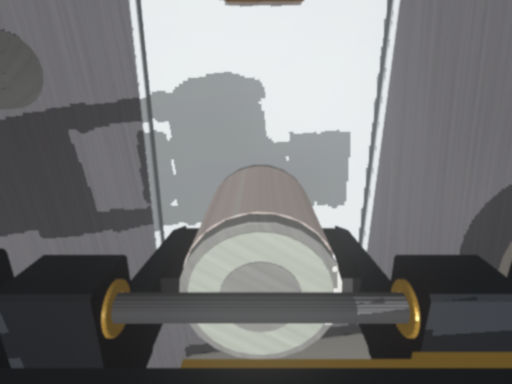

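The tin is held concentric with the jaws, with its top centre at about (261,297) against 301 expected. Lowering it.

Call:
send_rows(
  steps=[0, 0, -2.0, 0, 0, 0, 0, 0, -2.0, 0, 0, 0, 0, 0, -1.5, 0, 0, 0, 0, 0, -0.8, 0, 0, 0, 0, 0, -0.3, 0, 0, 0, 0, 0, -0.2, 0, 0, 0, 0, 0, -0.2, 0, 0, 0, 0, 0, 0, 0, 0, 0, 0, 0, 0, 0, 0, 0, 0, 0, 0, 0, 0, 0],
)

```text
clock: 12.3
position: [0.5915, 0.0773, 0.0496]
orientation: [1.734, 1.569, 0.074]
force: [-0.2, 0.3, -3.8]
grip_width: 0.064
```

Call:
send_rows(
  steps=[0, 0, 0, 0, 0, 0, 0, 0, 0, 0, 0, 0, 0, 0, 0, 0, 0, 0, 0, 0, 0, 0, 0, 0, 0, 0, 0, 0, 0, 0, 0, 0, 1, 0, 0, 0, 0, 0, 2, 0, 0, 0, 0, 0, 3, 0, 0, 0, 0, 0, 4, 0, 0, 0, 0, 0, 4, 0, 0, 0],
  hand=8.8,
)

```text
clock: 13.13
position: [0.5897, 0.0772, 0.1898]
orientation: [-1.401, 1.568, -3.061]
force: [1.6, 0.9, -0.4]
grip_width: 0.0885
```

Call:
send_rows(
  steps=[-2.0, -2.8, 0.3, 0, 0, 0.052, -2.0, -2.8, 0.3, 0, 0, 0.052, -2.0, -2.8, 0.3, 0, 0, 0.052, -2.0, -2.8, 0.3, 0, 0, 0.052, -2.0, -2.8, 0.3, 0, 0, 0.052, -2.0, -2.8, 0.3, 0, 0, 0.052, -2.0, -2.8, 0.3, 0, 0, 0.052, -2.0, -2.8, 0.3, 0, 0, 0.052, -2.0, -2.8, 0.3, 0, 0, 0.052, -2.0, -2.8, 0.3, 0, 0, 0.052],
)

```text
clock: 13.97
position: [0.3897, -0.2038, 0.2199]
orientation: [0.569, 1.569, -0.567]
force: [0.3, -1.1, 0.4]
grip_width: 0.0883
```

```bash
python3 - <<'E'
from h import *
for _ in range(5): optics.read_camera("wrist")
im,I=look("pics/w5.png",[("shaker_center",.043),("flat_tin_center",.017)])
for d in optics.outline_of("shaker_center","wrist")[:3]: print(d["box"],d["confidence"])
print(I["T"].round(4).tolist())
E
```

```text
t 14.27 tcp [ 0.3909 -0.2027  0.2193] yang 24.6 down [ 0.001  0.    -1.   ] w 0.0882 j6 -0.97
shaker_center 0.97 [256. 166.] [ 0.3865 -0.2043  0.043 ]
shaker_center 0.65 [128. 145.] [ 0.2503 -0.2414  0.043 ]
flat_tin_center 0.71 [190. 223.] [ 0.3434 -0.3137  0.017 ]
[92.5, 120.5, 166.1, 174.6] 0.72
[184.4, 49.2, 241.4, 106.2] 0.59
[233.9, 142.7, 282.7, 197.9] 0.58
[[0.9093, 0.3962, 0.1275, 0.3568], [0.4162, -0.8654, -0.2789, -0.1295], [-0.0002, 0.3066, -0.9518, 0.3661], [0.0, 0.0, 0.0, 1.0]]
```

View pics/w5.png

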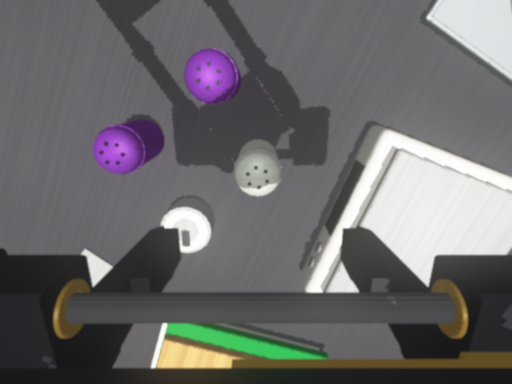

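The shaker is at (257,168), nearly under the TCP. Flat tin at (186,230) and the purple ones at (120,150) and (211,75) are clear of the fingers.

Call:
send_rows(
  steps=[-0.3, -0.1, -3.5, 0, 0, 0, 0, 0, -3.5, 0, 0, 0, 0, 0, -3.5, 0, 0, 0, 0, 0, -3.0, 0, 0, 0, 0, 0, -2.2, 0, 0, 0, 0, 0, -1.5, 0, 0, 0, 0, 0, -0.8, 0, 0, 0, 0, 0, -0.4, 0, 0, 0, 0, 0, 0, 0, 0, 0, 0, 0, 0, 0, 0, 0],
)

```text
clock: 15.25
position: [0.3887, -0.2039, 0.0354]
orientation: [0.61, 1.57, -0.529]
force: [-0.4, 0.5, -0.0]
grip_width: 0.0879
```

Call:
send_rows(
  steps=[0, 0, 0, 0, 0, 0, 0, 0, 0, 0, 0, 0, 0, 0, 0, 0, 0, 0, 0, 0, 0, 0, 0, 0, 0, 0, 0, 0, 0, 0, 0, 0, 0, 0, 0, 0, 0, 0, 0, 0, 0, 0, 0, 0, 0, 0, 0, 0, 0, 0, 0.5, 0, 0, 0, 0, 0, 1.0, 0, 0, 0],
  hand=3.8,
  force=20,
)

```text
clock: 16.08
position: [0.3863, -0.2029, 0.0488]
orientation: [-2.526, 1.567, 2.617]
force: [0.4, -0.5, -1.4]
grip_width: 0.0473
```

Call:
send_rows(
  steps=[0, 0, 3.0, 0, 0, 0, 0, 0, 4.0, 0, 0, 0, 0, 0, 4.0, 0, 0, 0, 1.6, 2.9, 1.0, 0, 0, -0.044, 1.6, 2.9, 0, 0, 0, -0.044, 1.6, 2.9, 0, 0, 0, -0.044, 1.6, 2.9, 0, 0, 0, -0.044, 1.6, 2.9, 0, 0, 0, -0.044, 1.6, 2.9, 0, 0, 0, -0.044, 1.6, 2.9, 0, 0, 0, -0.044],
)

```text
clock: 16.92
position: [0.5001, 0.0008, 0.1705]
orientation: [1.131, 1.57, -0.319]
force: [0.5, -0.4, -1.3]
grip_width: 0.0475
```

Call:
send_rows(
  steps=[1.6, 2.9, 0, 0, 0, -0.044, 1.6, 2.9, 0, 0, 0, -0.044, 1.6, 2.9, 0, 0, 0, -0.044, 1.6, 2.9, 0, 0, 0, -0.044, 1.6, 2.9, 0, 0, 0, -0.044, 1.3, 1.3, 0, 0, 0, 0, 0.7, 0.7, 0, 0, 0, 0, 0, 0, 0, 0, 0, 0, 0, 0, 0, 0, 0, 0, 0, 0, 0, 0, 0, 0],
)

```text
clock: 17.75
position: [0.5988, 0.1631, 0.1696]
orientation: [-0.944, 1.569, -2.612]
force: [0.4, -0.3, -1.9]
grip_width: 0.0473
```

```bash
python3 - <<'E'
from h import *
look(); im,I=look("pics/w6.png"); cv2.imwrite("pics/t6.png",optics.read_camera("top")[:,:,::-1]); look()
E
```

```text
t 17.8 tcp [0.5988 0.1631 0.1696] yang -5.6 down [-0.001 -0.001 -1.   ] w 0.0473 j6 0.32
t 17.85 tcp [0.5988 0.163  0.1696] yang -5.6 down [-0.001 -0.001 -1.   ] w 0.0471 j6 0.32
t 17.95 tcp [0.5991 0.1631 0.1698] yang -5.6 down [-0. -0. -1.] w 0.0471 j6 0.32
```

View pics/w6.png

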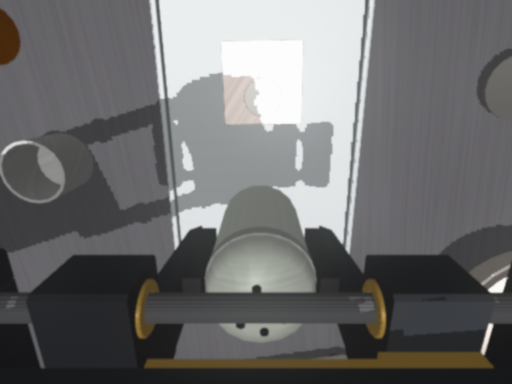

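The carton stands square, with its top face at columns 222–302 and rows 41–123, between the tray rims (about 163 and 363). The shaker hangs straight in the jaws.

```bash
python3 - <<'E'
from h import *
I=optics.camera_info("wrist"); look()
print("carton",ray("",(262,82),.092,I))
for uv in [(158,40),(368,40),(172,200),(352,200)]: print(uv,ray("",uv,.014,I))
p,M=tool(); print(proj("",p-M[:,0]*.037,I), proj("",p+M[:,0]*.035,I))
E
```

```text
t 18.0 tcp [0.5992 0.1632 0.1698] yang -5.6 down [-0. -0. -1.] w 0.047 j6 0.32
carton [0.60768679 0.24804476 0.092     ]
(158, 40) [0.51678002 0.29533607 0.014     ]
(368, 40) [0.70846136 0.27641937 0.014     ]
(172, 200) [0.50013759 0.13962145 0.014     ]
(352, 200) [0.69316881 0.12067131 0.014     ]
[262.96382992 284.73102587] [262.07891665 217.02890675]
```

View pics/t6.png

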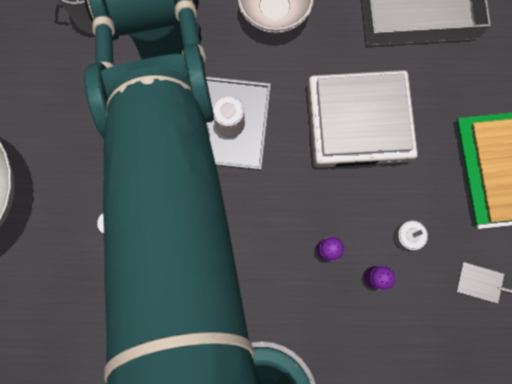

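Call:
send_rows(
  steps=[0, 0.1, -3.0, 0, 0, 0, 0, 0, -3.5, 0, 0, 0, 0, 0, -2.5, 0, 0, 0, 0, 0, -2.0, 0, 0, 0, 0, 0, -1.0, 0, 0, 0, 0, 0, -0.6, 0, 0, 0, 0, 0, -0.3, 0, 0, 0, 0, 0, -0.1, 0, 0, 0, 0, 0, 0, 0, 0, 0, 0, 0, 0, 0, 0, 0],
)

```text
clock: 18.83
position: [0.601, 0.1655, 0.0413]
orientation: [1.896, 1.568, 0.228]
force: [0.7, 0.6, -2.2]
grip_width: 0.0471
```

Call:
send_rows(
  steps=[0, 0, 0, 0, 0, 0, 0, 0, 0, 0, 0, 0, 0, 0, 0, 0, 0, 0, 0, 0, 0, 0, 0, 0, 0, 0, 0, 0, 0, 0, 0, 0, 1, 0, 0, 0, 0, 0, 2, 0, 0, 0, 0, 0, 3, 0, 0, 0, 0, 0, 4, 0, 0, 0, 0, 0, 4, 0, 0, 0],
  hand=8.8,
)

```text
clock: 19.67
position: [0.5987, 0.165, 0.1807]
orientation: [-1.251, 1.568, -2.919]
force: [-0.1, 0.4, -0.8]
grip_width: 0.0884
```

Call:
send_rows(
  steps=[-2.1, 0.25, 0.4, 0, 0, 0.062, -2.1, 0.25, 0.4, 0, 0, 0.062, -2.1, 0.25, 0.4, 0, 0, 0.062, -2.1, 0.25, 0.4, 0, 0, 0.062, -2.1, 0.25, 0.4, 0, 0, 0.062, -2.1, 0.25, 0.4, 0, 0, 0.062, -2.1, 0.25, 0.4, 0, 0, 0.062, -2.1, 0.25, 0.4, 0, 0, 0.062, -2.1, 0.25, 0.4, 0, 0, 0.062, -2.1, 0.25, 0.4, 0, 0, 0.062],
)

```text
clock: 20.5
position: [0.3887, 0.1902, 0.2206]
orientation: [1.505, 1.57, 0.46]
force: [0.5, 0.8, 0.6]
grip_width: 0.088
```

```bash
python3 - <<'E'
from h import *
for _ in range(5): optics.read_camera("wrist")
im,I=look("pics/w7.png",[("cup_center",.025),("jar_center",.036)])
for d in optics.outline_of("cup_center","wrist")[:2]:
    b=d["box"]; print(np.round(b),d["confidence"])
print(I["T"].round(4).tolist())
E
```

```text
t 20.8 tcp [0.3905 0.1903 0.2203] yang 29.9 down [ 0.002  0.    -1.   ] w 0.0878 j6 -0.13
cup_center 0.72 [261. 159.] [0.3891 0.1932 0.025 ]
jar_center 0.8 [293.  38.] [0.3541 0.3192 0.036 ]
[233. 134. 288. 193.] 0.56
[[0.8668, 0.4745, 0.1533, 0.3497], [0.4987, -0.8251, -0.2656, 0.2601], [0.0005, 0.3066, -0.9518, 0.3672], [0.0, 0.0, 0.0, 1.0]]
```

View pics/w7.png

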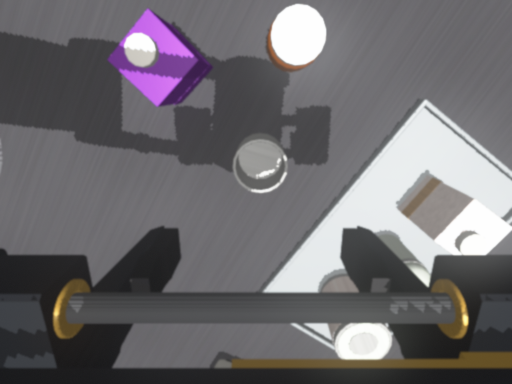

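The cup is at (261,163), under the TCP. The jar at (297,38) and the purple carton at (158,58) are clear.

Call:
send_rows(
  steps=[-0.1, 0.2, -3.5, 0, 0, 0, 0, 0, -3.5, 0, 0, 0, 0, 0, -3.5, 0, 0, 0, 0, 0, -3.5, 0, 0, 0, 0, 0, -2.5, 0, 0, 0, 0, 0, -1.5, 0, 0, 0, 0, 0, -1.0, 0, 0, 0, 0, 0, -0.5, 0, 0, 0, 0, 0, 0, 0, 0, 0, 0, 0, 0, 0, 0, 0],
)

```text
clock: 21.78
position: [0.3896, 0.1925, 0.0253]
orientation: [1.455, 1.57, 0.407]
force: [0.3, 0.5, -0.6]
grip_width: 0.088
```

Call:
send_rows(
  steps=[0, 0, 0, 0, 0, 0, 0, 0, 0, 0, 0, 0, 0, 0, 0, 0, 0, 0, 0, 0, 0, 0, 0, 0, 0, 0, 0, 0, 0, 0, 0, 0, 0, 0, 0, 0, 0, 0, 0, 0, 0, 0, 0, 0, 0, 0, 0, 0, 0, 0, 0.5, 0, 0, 0, 0, 0, 1.0, 0, 0, 0],
  hand=5.0,
  force=20,
)

```text
clock: 22.62
position: [0.3872, 0.1916, 0.0388]
orientation: [-1.691, 1.567, -2.739]
force: [0.9, 0.1, -1.9]
grip_width: 0.0582
```

Call:
send_rows(
  steps=[0, 0, 4.1, 0, 0, 0, 0, 0, 4.1, 0, 0, 0, 0, 0, 4.1, 0, 0, 0, 1.5, -2.75, 1.0, 0, 0, -0.032, 1.5, -2.75, 0, 0, 0, -0.032, 1.5, -2.75, 0, 0, 0, -0.032, 1.5, -2.75, 0, 0, 0, -0.032, 1.5, -2.75, 0, 0, 0, -0.032, 1.5, -2.75, 0, 0, 0, -0.032, 1.5, -2.75, 0, 0, 0, -0.032],
)

```text
clock: 23.45
position: [0.4939, -0.0017, 0.1732]
orientation: [1.942, 1.571, 0.669]
force: [0.4, 0.6, -1.1]
grip_width: 0.0583
```

Call:
send_rows(
  steps=[1.5, -2.75, 0, 0, 0, -0.032, 1.5, -2.75, 0, 0, 0, -0.032, 1.5, -2.75, 0, 0, 0, -0.032, 1.5, -2.75, 0, 0, 0, -0.032, 1.5, -2.75, 0, 0, 0, -0.032, 1.5, -2.75, 0, 0, 0, -0.032, 1.5, -2.75, 0, 0, 0, -0.032, 0.8, -1.6, 0, 0, 0, 0, 0, 0, 0, 0, 0, 0, 0, 0, 0, 0, 0, 0],
)

```text
clock: 24.28
position: [0.6065, -0.2094, 0.1726]
orientation: [-2.271, 1.57, 2.515]
force: [-1.3, -1.1, -2.0]
grip_width: 0.0585
```

```bash
python3 - <<'E'
from h import *
for _ in range(3): optics.read_camera("wrist")
im,I=look("pics/w8.png",[("scale_pan",.072)])
g=optics.read_camera("top")[60:175,300:425,::-1]
top=cv2.resize(g,None,fx=4,fy=4,interpolation=2); w=im[:,:,::-1]
h=max(top.shape[0],384); c=np.zeros((h,512+top.shape[1],3),np.uint8); c[:384,:512]=w; c[:top.shape[0],512:]=top
cv2.imwrite("pics/w8.png",cv2.resize(c,None,fx=.78,fy=.78,interpolation=cv2.INTER_AREA) if 0 else c[:, :800] if c.shape[1]<=800 else cv2.resize(c,(800,int(h*800/c.shape[1]))))
print(c.shape, I["T"].round(4).tolist())
E
```

```text
t 24.48 tcp [ 0.606  -0.2076  0.1726] yang 4.3 down [-0.001  0.001 -1.   ] w 0.0583 j6 -0.45
scale_pan 0.68 [251. 189.] [ 0.5968 -0.21    0.072 ]
(460, 1012, 3) [[0.9971, 0.0726, 0.0213, 0.5992], [0.0756, -0.9493, -0.3051, -0.1276], [-0.0019, 0.3058, -0.9521, 0.3195], [0.0, 0.0, 0.0, 1.0]]
```

View pics/w8.png

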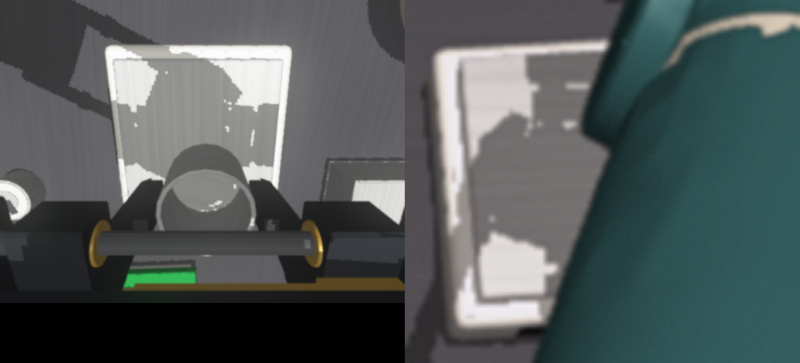

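The wrist view (full-res) shows the pan's left end at row about 73, columns 143–355, and the cup hanging upright. In the first top picture the pan corners are about (317,79), (407,76), (413,147) and (321,153).

```bash
python3 - <<'E'
from h import *
I=optics.camera_info("wrist")
a,b=[ray("",p,.072,I)[:2] for p in [(143,73.5),(355.5,73.5)]]
x=(b-a)/np.linalg.norm(b-a); y=np.array([-x[1],x[0]]); print(a,b,np.linalg.norm(b-a),"c",(a+b)/2-.095*y)
I=optics.camera_info("top"); C=np.array([ray("",p,.072,I)[:2] for p in [(317,79),(407,76),(413,147),(321,153)]]); print(C.round(3).tolist(),C.mean(0))
im=cv2.imread("pics/top0.png")[65:170,305:425]; g=cv2.cvtColor(im,6)
cv2.imwrite("pics/s.png",cv2.resize(im,None,fx=5,fy=5,interpolation=2))
E
```

```text
[ 0.50764773 -0.12261213] [ 0.67184771 -0.11008899] 0.16467683797991448 c [ 0.59697216 -0.21107546]
[[0.672, -0.11], [0.682, -0.304], [0.525, -0.311], [0.509, -0.117]] [ 0.5971345  -0.21058202]
```

View pics/s.png

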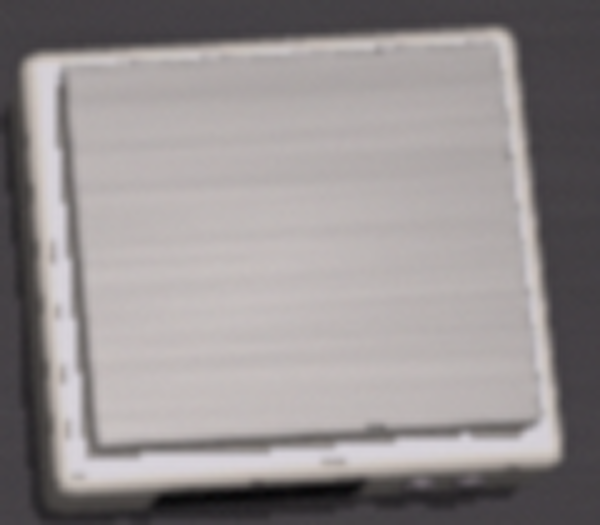

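All three agree on the pan centre at (0.597, -0.2105). Placing the cup.

Call:
send_rows(
  steps=[-0.9, -0.3, 0, 0, 0, 0, 0, 0, -2.5, 0, 0, 0, 0, 0, -2.0, 0, 0, 0, 0, 0, -1.5, 0, 0, 0, 0, 0, -0.8, 0, 0, 0, 0, 0, -0.4, 0, 0, 0, 0, 0, -0.2, 0, 0, 0, 0, 0, -0.1, 0, 0, 0, 0, 0, 0, 0, 0, 0, 0, 0, 0, 0, 0, 0],
)

```text
clock: 25.42
position: [0.5985, -0.212, 0.0989]
orientation: [1.095, 1.569, -0.4]
force: [0.3, 0.2, -0.8]
grip_width: 0.0586
```

Call:
send_rows(
  steps=[0, 0, 0, 0, 0, 0, 0, 0, 0, 0, 0, 0, 0, 0, 0, 0, 0, 0, 0, 0, 0, 0, 0, 0, 0, 0, 0, 0, 0, 0, 0, 0, 1, 0, 0, 0, 0, 0, 2, 0, 0, 0, 0, 0, 3, 0, 0, 0, 0, 0, 3, 0, 0, 0, 0, 0, 3, 0, 0, 0],
  hand=8.8,
)

```text
clock: 26.25
position: [0.5975, -0.2116, 0.2194]
orientation: [-2.052, 1.57, 2.735]
force: [0.7, -0.0, 0.4]
grip_width: 0.0882
```

Call:
send_rows(
  steps=[-2.53, -1.05, 0, 0, 0, 0.028, -2.53, -1.05, 0, 0, 0, 0.028, -2.53, -1.05, 0, 0, 0, 0.028, -2.53, -1.05, 0, 0, 0, 0.028, -2.53, -1.05, 0, 0, 0, 0.028, -2.53, -1.05, 0, 0, 0, 0.028, -2.53, -1.05, 0, 0, 0, 0.028, -2.53, -1.05, 0, 0, 0, 0.028, -2.53, -1.05, 0, 0, 0, 0.028, -2.53, -1.05, 0, 0, 0, 0.028],
)

```text
clock: 27.08
position: [0.3436, -0.3171, 0.2186]
orientation: [0.383, 1.57, -0.831]
force: [-0.2, -1.2, 0.1]
grip_width: 0.088
```

```bash
python3 - <<'E'
from h import *
for _ in range(5): optics.read_camera("wrist")
im,I=look("pics/w9.png",[("flat_tin_center",.017)])
for d in optics.outline_of("flat_tin_center","wrist")[:2]: print(np.round(d["box"]),d["confidence"])
p,M=tool()
for uv in [(260,165),(260,170),(260,175)]: print(uv,ray("",uv,.034,I))
E
```

```text
t 27.38 tcp [ 0.3452 -0.3169  0.2185] yang 20.3 down [ 0.001 -0.001 -1.   ] w 0.0877 j6 -1.15
flat_tin_center 0.62 [260. 160.] [ 0.3436 -0.316   0.017 ]
(260, 165) [ 0.34472794 -0.3182399   0.034     ]
(260, 170) [ 0.34676024 -0.3237435   0.034     ]
(260, 175) [ 0.34881418 -0.32930572  0.034     ]
```

View pics/w9.png

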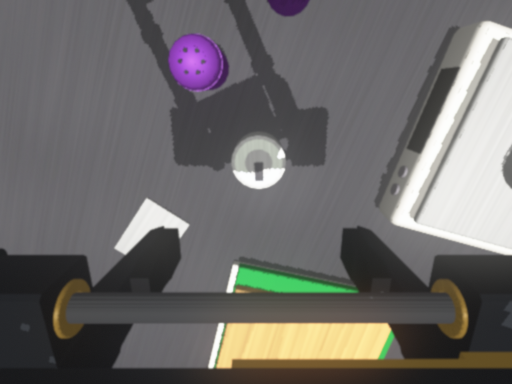

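The flat tin's top is centred at (259,162), i.e. (0.344, -0.316), under the TCP, and the purple shaker at (197,62) is clear.

Call:
send_rows(
  steps=[-0.1, 0.1, -4.0, 0, 0, 0, 0, 0, -4.0, 0, 0, 0, 0, 0, -4.0, 0, 0, 0, 0, 0, -3.5, 0, 0, 0, 0, 0, -2.5, 0, 0, 0, 0, 0, -1.5, 0, 0, 0, 0, 0, -1.0, 0, 0, 0, 0, 0, -0.7, 0, 0, 0, 0, 0, 0, 0, 0, 0, 0, 0, 0, 0, 0, 0],
)

```text
clock: 28.32
position: [0.3445, -0.3161, 0.0062]
orientation: [0.459, 1.57, -0.756]
force: [0.4, 0.2, -0.8]
grip_width: 0.0879
```

Call:
send_rows(
  steps=[0, 0, 0, 0, 0, 0, 0, 0, 0, 0, 0, 0, 0, 0, 0, 0, 0, 0, 0, 0, 0, 0, 0, 0, 0, 0, 0, 0, 0, 0, 0, 0, 0, 0, 0, 0, 0, 0, 0, 0, 0, 0, 0, 0, 0, 0, 0, 0, 0, 0, 0.5, 0, 0, 0, 0, 0, 1.0, 0, 0, 0],
  hand=5.0,
  force=20,
)

```text
clock: 29.15
position: [0.3426, -0.3146, 0.0198]
orientation: [-2.751, 1.567, 2.316]
force: [0.2, -1.2, -1.2]
grip_width: 0.0607
```

Call:
send_rows(
  steps=[0, 0, 4.1, 0, 0, 0, 0, 0, 4.1, 0, 0, 0, 0, 0, 4.1, 0, 0, 0, 0, 0, 4.1, 0, 0, 0, 1.7, 2.7, 0, 0, 0, -0.032, 1.7, 2.7, 0, 0, 0, -0.032, 1.7, 2.7, 0, 0, 0, -0.032, 1.7, 2.7, 0, 0, 0, -0.032, 1.7, 2.7, 0, 0, 0, -0.032, 1.7, 2.7, 0, 0, 0, -0.032],
)

```text
clock: 29.98
position: [0.446, -0.1522, 0.1853]
orientation: [1.128, 1.57, -0.281]
force: [0.3, -1.5, -0.4]
grip_width: 0.0607
```

Call:
send_rows(
  steps=[1.7, 2.7, 0, 0, 0, -0.032, 1.7, 2.7, 0, 0, 0, -0.032, 1.7, 2.7, 0, 0, 0, -0.032, 1.7, 2.7, 0, 0, 0, -0.032, 1.7, 2.7, 0, 0, 0, -0.032, 1.7, 2.7, 0, 0, 0, -0.032, 1.7, 2.7, 0, 0, 0, -0.032, 1.7, 2.7, 0, 0, 0, -0.032, 0.8, 1.6, 0, 0, 0, 0, 0, 0, 0, 0, 0, 0],
)

```text
clock: 30.82
position: [0.591, 0.0816, 0.1851]
orientation: [2.708, 1.569, 1.048]
force: [-0.3, -0.4, -0.8]
grip_width: 0.0611
```

```bash
python3 - <<'E'
from h import *
for _ in range(4): optics.read_camera("wrist")
im,I=look("pics/w10.png",[("tin_center",.049),("shaker_center",.047),("carton_center",.048),("tray",0)])
p,M=tool(); print("flat top exp",proj("",p-M[:,0]*.028,I)); T=np.array(I["T"])
print("tin top if at .5905,.0775:",proj("",np.array([.5905,.0775,.094]),I))
print("shaker top .599,.165:",proj("",np.array([.599,.165,.09]),I))
E
```

```text
t 31.07 tcp [0.5889 0.0775 0.1846] yang -5.3 down [-0.001 -0.001 -1.   ] w 0.0605 j6 0.18
flat top exp [263.6411974  273.45671356]
tin top if at .5905,.0775: [263.54700796 190.05024236]
shaker top .599,.165: [264.3216901   78.59069929]
```

View pics/w10.png

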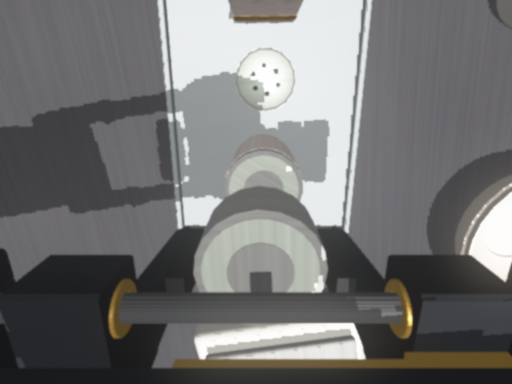

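The flat tin's top is at (260,269), against (263,273) expected for a perfect grip. The tin below sits at columns 226–302 where predicted, and the shaker top at (265,79) is also where predicted. Correcting by +3/-2 mm and lowering.

Call:
send_rows(
  steps=[0.3, -0.2, 0, 0, 0, 0, 0, 0, -2.5, 0, 0, 0, 0, 0, -2.5, 0, 0, 0, 0, 0, -1.5, 0, 0, 0, 0, 0, -0.8, 0, 0, 0, 0, 0, -0.5, 0, 0, 0, 0, 0, -0.3, 0, 0, 0, 0, 0, -0.2, 0, 0, 0, 0, 0, -0.1, 0, 0, 0, 0, 0, 0, 0, 0, 0],
)

```text
clock: 32.1
position: [0.5934, 0.0763, 0.1016]
orientation: [1.734, 1.569, 0.07]
force: [-0.1, 0.1, -1.5]
grip_width: 0.0606
```

Call:
send_rows(
  steps=[0, 0, 0, 0, 0, 0, 0, 0, 0, 0, 0, 0, 0, 0, 0, 0, 0, 0, 0, 0, 0, 0, 0, 0, 0, 0, 0, 0, 0, 0, 0, 0, 0.5, 0, 0, 0, 0, 0, 2, 0, 0, 0, 0, 0, 3, 0, 0, 0, 0, 0, 4, 0, 0, 0, 0, 0, 4, 0, 0, 0],
  hand=8.8,
)

```text
clock: 32.93
position: [0.5917, 0.0762, 0.2363]
orientation: [-1.404, 1.568, -3.068]
force: [1.8, 0.8, 0.5]
grip_width: 0.0877
```

Call:
send_rows(
  steps=[-3, -3, 2, 0, 0, 0, -3, -3, 0, 0, 0, 0, -2, -3, 0, 0, 0, 0, -2, -3, 0, 0, 0, 0, -2, -3, 0, 0, 0, 0, 0, -3, 0, 0, 0, 0, 0, -3, 0, 0, 0, 0, 0, -3, 0, 0, 0, 0, 0, -3, 0, 0, 0, 0, 0, -3, 0, 0, 0, 0],
)

```text
clock: 33.77
position: [0.4763, -0.2213, 0.2541]
orientation: [1.262, 1.57, -0.402]
force: [0.7, 0.6, -0.6]
grip_width: 0.088
```

```bash
python3 - <<'E'
from h import *
print(status.sense()["clock"],status.sense()["position"])
T=optics.read_camera("top");S=optics.read_camera("side")
for c in ("top","side"):
    I=optics.camera_info(c)
    for q,z in dict(shaker_center=.047,carton_center=.048,tin_center=.049,flat_tin_center=.111,cup_center=.097,jar_center=.036).items():
        for d in optics.mark_of(q,c)[:2]: print(c,q,round(d["confidence"],2),np.round(d["location"]),ray("",d["location"],z,I).round(3))
a=cv2.resize(T[55:205,90:430],(800,353)); cv2.imwrite("pics/f.png",np.vstack([a,cv2.resize(S[110:260,180:420],(395,247))[:,:395].copy() if 0 else cv2.copyMakeBorder(cv2.resize(S[110:270,180:440],(400,246)),0,0,0,400,0)])[:,:,::-1])
E
```

```text
33.7667 [ 0.4763099  -0.22134265  0.2541398 ]
top shaker_center 0.96 [188. 112.] [0.601 0.169 0.047]
top shaker_center 0.84 [332. 251.] [ 0.307 -0.143  0.047]
top carton_center 0.98 [148. 271.] [0.261 0.239 0.048]
top carton_center 0.95 [154. 106.] [0.614 0.241 0.048]
top tin_center 0.7 [228. 117.] [0.592 0.082 0.049]
top flat_tin_center 0.74 [228. 106.] [0.595 0.078 0.111]
top cup_center 0.76 [367. 106.] [ 0.604 -0.209  0.097]
top jar_center 0.56 [116. 224.] [0.358 0.313 0.036]
side shaker_center 0.95 [258. 150.] [0.596 0.169 0.047]
side shaker_center 0.78 [273. 309.] [ 0.25  -0.24   0.047]
side carton_center 0.86 [160. 198.] [0.262 0.217 0.048]
side carton_center 0.72 [244. 136.] [0.606 0.244 0.048]
side tin_center 0.57 [280. 166.] [0.593 0.073 0.049]
side flat_tin_center 0.67 [281. 148.] [0.6   0.079 0.111]
side cup_center 0.98 [360. 207.] [ 0.599 -0.212  0.097]
```

I've used all 16 picture views, so the final check is numeric: circle fits compared with predicted projections.

```bash
python3 - <<'E'
from h import *
T=optics.read_camera("top"); I=optics.camera_info("top")
for n,q,P in [("flat top","flat_tin_center",(.5905,.0775,.128)),("shaker","shaker_center",(.599,.165,.09)),("carton top","carton_center",(.6077,.248,.092)),("cup rim","cup_center",(.597,-.2105,.122))]:
    e=proj("",np.array(P),I)
    o=[np.round(d["box"]).tolist() for d in optics.outline_of(q,"top") if np.hypot(*(np.array(d["box"]).reshape(2,2).mean(0)-e))<25]
    x,y=(e-25).astype(int); g=cv2.resize(cv2.cvtColor(T[y:y+50,x:x+50],cv2.COLOR_RGB2GRAY),None,fx=6,fy=6,interpolation=2)
    h=cv2.HoughCircles(g,cv2.HOUGH_GRADIENT,1,300,param1=60,param2=12,minRadius=60,maxRadius=110)
    if h is not None: c=h[0,0,:2]/6+[x,y]; w=ray("",c,P[2],I); print(n,"pred",e.round(1),"circle",c.round(1),h[0,0,2]/6,"world",w.round(4),o)
    else: print(n,e.round(1),o)
print(status.sense()["force"])
E
```

```text
flat top pred [227.5 105.6] circle [228.4 110.2] 15.983334 world [0.5808 0.0755 0.128 ] [[213.0, 92.0, 242.0, 123.0]]
shaker pred [186.6 107. ] circle [189.8 117.9] 12.8 world [0.5755 0.1576 0.09  ] [[175.0, 98.0, 203.0, 127.0]]
carton top pred [146.8 102.1] circle [153.4 120.1] 14.099999 world [0.569  0.2323 0.092 ] [[132.0, 84.0, 169.0, 128.0]]
cup rim pred [370.1 105.6] circle [371.2 106.1] 13.3 world [ 0.5961 -0.2128  0.122 ] [[351.0, 89.0, 389.0, 132.0]]
[ 0.13087319 -0.34878636 -0.98570725]
```

```bash
python3 -c "
from workcell import ctrl
print(ctrl.close_job())"
```

```text
the job is handed in; nothing more can be done
None
```

I handed in the job at about 34 s on the robot's clock, with everything placed, the gripper open and the arm clear. It reports no verdict, and I had no picture views left to look at the finished scene.

| Item | Where it stands (x, y in m) | Basis |
|---|---|---|
| Tray centre | (0.599, 0.165), yaw about -5.5° | average of the top and wrist cameras, which differed by about 7 mm |
| Shaker | (0.599, 0.165) | release position |
| Carton | (0.608, 0.248) | measured in the wrist camera, square to the tray |
| Tall tin | (0.5905, 0.0775) | release position; the wrist picture agreed |
| Flat tin | about (0.591, 0.077), on the tall tin | release position |
| Cup | (0.597, -0.2105), the measured pan centre | release position |

These figures put the carton-to-shaker distance at about 84 mm and the tin-to-shaker distance at about 87 mm. The jar and the purple look-alikes were not touched. The detector put the jar within about 8 mm of its first readings, near its scatter.

**Final checks:**
- **Detectors:** the top and side readings matched the placements to within about 10 mm. They read the carton-to-shaker distance as 73–76 mm, shorter than my 84 mm but inside the 67–97 mm limit.
- **Flat tin on tin:** the detectors put the two within about 5–9 mm of each other, against a 12 mm limit.
- **Circle fits:** the cup's fit agreed with its placement. The flat tin's was about 10 mm off, although its outline box matched the prediction. The shaker and carton fits were up to about 40 mm off; I disregarded them as bad fits because they contradicted the detector marks and the wrist pictures.

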